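# Lay the chisels in the rest by length

### The job

Put the four chisels away in the notched wooden chisel rest, one to a notch in order of length: the longest next to the tall dark end board, then the next longest, down to the shortest next to the low end. Each shall lie flat in the notches of both battens, about centred lengthwise across them, with either end towards you. Leave the folding rule and the wedge where they are.

Things in the scene. Friction and masses are not known exactly. Their poses are not given: they have to be found in the camera images.
- chisel_270_center (a point): Centre (mid-length, mid-width, 14 mm above its underside) of the wood-handled chisel with a slim steel blade, 270 mm long, 22 mm wide and 28 mm high, the longest. It lies flat on the bench; y runs along its length, z up. Grasp it across its width at the centre (fingers close along its x); 0.14 kg nominal.
- chisel_202_center (a point): Centre (mid-length, mid-width, 9.5 mm above its underside) of the all-steel chisel, flat narrow edge, 202 mm long, 20 mm wide and 19 mm high, the second longest. It lies flat on the bench; y runs along its length, z up. Grasp it across its width at the centre (fingers close along its x); 0.22 kg nominal.
- chisel_172_center (a point): Centre (mid-length, mid-width, 9.5 mm above its underside) of the all-steel chisel with a broad edge, 172 mm long, 28 mm wide and 19 mm high, the third longest. It lies flat on the bench; y runs along its length, z up. Grasp it across its width at the centre (fingers close along its x); 0.22 kg nominal.
- chisel_152_center (a point): Centre (mid-length, mid-width, 9.5 mm above its underside) of the all-steel chisel, narrow edge, 152 mm long, 16 mm wide and 19 mm high, the shortest. It lies flat on the bench; y runs along its length, z up. Grasp it across its width at the centre (fingers close along its x); 0.22 kg nominal.
- rest: Fixed chisel rest: two plain wooden battens 20 x 400 x 32 mm (x, y, z) with middles at x = -45 and +45 mm, open to the bench between. Each has four 44 mm wide, open-topped notches at y = -112.5, -37.5, +37.5, +112.5 mm, floors 18 mm above the bench; they pair up, so that a chisel lies along x across both. Origin on the bench under the middle of the rest; z up.
- tall_end: Dark wooden end board, 124 mm long (x), 22 mm thick, standing on one end of the rest, at y = +185 or -185 mm of the rest (either, by start); its top is 89 mm above the bench. Origin at the middle of its underside, 32 mm above the bench. The other end has only a low plain lath 10 mm thick, its top 40 mm above the bench.
- rule: Loose bystander: folded wooden rule, 22 x 204 x 16 mm (x, y, z); origin at the centre of its underside. Not to be moved.
- wedge: Loose bystander: wooden wedge, 36 x 130 x 28 mm (x, y, z); origin at the centre of its underside. Not to be moved.
Not all that is in view belongs to the job. Leave any purple look-alike of the part that bears chisel_172_center alone. Leave any purple look-alike of the part that bears chisel_152_center alone.

How it is judged (in metres and radians):
At the end, for the whole second after the job is handed in: Counted from the tall end board, the notch pairs hold the 270, 202, 172 and 152 mm chisels: each centre within 16 mm of its distance from the board, 20 mm of the middle line of the rest, 6 mm of its seated height; within 0.3 rad of square, tilted under 0.12 rad, at rest (horizontal distance between chisel_270_center and tall_end between 0.0565 and 0.0885 m and x of chisel_270_center in the frame of rest between -0.02 and 0.02 m and z of chisel_270_center in the frame of rest between 0.026 and 0.038 m and angle between the y axis of each of chisel_270_center, chisel_202_center, chisel_172_center, chisel_152_center and the x axis of rest, either way round below 0.3 rad and angle between each of chisel_270_center, chisel_202_center, chisel_172_center, chisel_152_center's own z axis and vertical below 0.12 rad and linear speed of each of chisel_270, chisel_202, chisel_172, chisel_152 below 0.02 m/s and horizontal distance between chisel_202_center and tall_end between 0.1315 and 0.1635 m and x of chisel_202_center in the frame of rest between -0.02 and 0.02 m and z of chisel_202_center in the frame of rest between 0.0215 and 0.0335 m and horizontal distance between chisel_172_center and tall_end between 0.2065 and 0.2385 m and x of chisel_172_center in the frame of rest between -0.02 and 0.02 m and z of chisel_172_center in the frame of rest between 0.0215 and 0.0335 m and horizontal distance between chisel_152_center and tall_end between 0.2815 and 0.3135 m and x of chisel_152_center in the frame of rest between -0.02 and 0.02 m and z of chisel_152_center in the frame of rest between 0.0215 and 0.0335 m); the robot touches nothing.
It fails at once if the rule is moved by more than 30 mm or tipped (distance of rule from where it was at the start of the episode above 0.03 m or angle between rule's own z axis and vertical above 0.4 rad).
It fails at once if the wedge is moved by more than 30 mm or tipped (distance of wedge from where it was at the start of the episode above 0.03 m or angle between wedge's own z axis and vertical above 0.4 rad).
It also fails if it takes over 106 s, if anything falls off the work surface, if the arm or the gripper's body presses on something with over 40 N, if the wrist force passes 120 N, or if a joint passes its speed limit or range.

### The arm

A 6-joint arm with a two-finger parallel gripper is mounted at the origin on the work surface; the furniture and walls round the work are solid. World frame = base frame: x ahead of the robot, y to its left, z up, the work surface at z = 0. Lengths are in m, angles in degrees, forces in N, time in s.
With the tool pointing down it reaches from about 0.4 to 0.825 m from the base axis. Payload 7 kg.
Tool frame: the origin (TCP) lies on the front face of the gripper's body, between the roots of the fingers; the fingertips stand 66 mm ahead of it and the grasp point (between the pads) lies 47 mm ahead of it (nose_length is the distance from the TCP to the fingertips, in m); y points along the fingers, z is the direction in which the jaws open and shut, and the axes are right-handed (so a half turn about y gives the same grasp; the last joint's range is limited). The gripper opens to 88 mm and grips with 3 to 60 N. Pads are 19 mm wide; open, the fingers measure 130 mm over their backs; the gripper's body (78 mm by 193 mm) begins 47 mm behind the grasp point.
Start: joints at [-54.139, 20.546, 0.682, 0, -70.136, -16.507], TCP at [0.224, -0.637, 0.292] pointing down, gripper open.
Joint ranges: [-176.03, 176.03], [-82.01, 121.73], [-58.28, 71.71], [-173.87, 95.51], [-174.79, -0.11], [-173.66, 173.66]. Speed limits (degrees/s): [136.94, 136.94, 172.46, 180, 180, 180].

### API

Orientations are given as [roll, pitch, yaw] about the fixed x, y, z axes, in that order (R = Rz(yaw) Ry(pitch) Rx(roll)).
In Python, from plant import get_state, capture, close_job, nose_length gives the robot as it stands.
- The arm moves only by the tool apply_moves, never from a script. Its argument "rows" is a list of rows, each a list of 2 entries, a list of its own where there are three numbers: the shift along the tool's x, y, z in m, then the turn about the tool's y in degrees. In form: [[[tx, ty, tz], yaw], ...]. A call has 1 to 20 rows; each row is the pose to reach, as a shift and turn from the pose commanded when the call began, along the tool's axes at that moment; what a row does not reach only later rows make up. A row lasts 1/8 s, in which the tool goes at most 62.5 mm and 10.7 degrees, less where a joint would pass 70% of its speed; a pose out of reach is approached as far as the arm can. A call with a gripper value outside its range is refused whole. "gripper" is the opening, from 0 (shut) to 1 (fully open), set as the call begins (left out, the last holds). The fingers move at their own pace and stop on an object; "grip_force" is the grip in N (left out, the last holds). Time passes only in rows, so rows that repeat a pose let the fingers close. It gives the time, the measured TCP pose, the force and the opening at its end, in the units of the state.
- get_state(): the state, without advancing time (a new reading comes with each control period).
- capture(name): name is "scene" or "side" or "wrist"; returns a dict with "pixels" (400x640x3 uint8, blue, green, red), "z_map" (400x640 float32, m along the optical axis (not along the pixel's ray), 0 where there is no reading), "intrinsics" (3x3 intrinsics, pixels), "rvec" (rotation vector, rad) and "tvec" (3), from world to camera coordinates, as OpenCV has them; the wrist camera has in their place "mount" (4x4, takes a point from camera to tool coordinates, whose origin is the TCP and whose axes are the tool frame's). Camera axes: x right, y down, z forward; pixel columns grow to the right and rows downward; lengths in m; the calibration is good to about 2 mm. A picture is of the moment at which its call begins: read the wrist's pose just before it.
- close_job(): hands the job in, once; it reports no verdict.
The state is a dict: "time_s": time; "joints": joint angles; "qd": joint speeds; "joint_torque": joint torques, N m; "tcp_pos": TCP position; "eef_rot": TCP orientation; "contact_force": force on the tool from outside, world axes, zero at the start; "moment": the same for the moment, N m; "gripper_width": finger opening in m.
Only numpy, scipy, OpenCV 4.12 (cv2) and the standard library are available. Lean on these libraries where they do the work, as an engineer would, in place of code of your own. Each camera call takes 0.05 s, during which the arm holds its last target.

## Working session

There is one attempt and no reset: what is moved stays moved. The work goes in short steps, Python scripts to look and compute and a tool call to move; the robot and the scene stay as the last step left them, time stands still between calls to the robot, and variables do not carry over. Pictures are saved under pics/ and viewed, and the job is handed in when it is done.

Besides the shell and the picture viewer there is one more tool, called after "Call:" as a command line: name --argument value ..., lists and objects as JSON in quotes. apply_moves: Moves the arm, as the interface text tells. Its arguments: {"type":"object","properties":{"rows":{"type":"array"},"gripper":{"type":"number"},"grip_force":{"type":"number"}},"required":["rows"]}

```bash
mkdir -p pics; ls; python3 - <<'E'
from plant import get_state,capture,nose_length
import cv2,numpy as np
print(get_state(),nose_length)
for n in("scene","side","wrist"):
    c=capture(n);cv2.imwrite(f"pics/{n}0.png",c["pixels"]);np.savez(f"{n}0.npz",**c)
    print({k:v for k,v in c.items() if k not in("pixels","z_map")})
E
```

```text
pics
{'time_s': 0.0, 'joints': array([-5.41381503e+01,  2.05917832e+01,  6.34478072e-01, -1.81215759e-02,
       -7.01343590e+01, -1.65080628e+01]), 'qd': array([-0.05186355,  0.02612301,  0.01436286,  0.00805406, -0.0469961 ,
       -0.09139949]), 'joint_torque': array([ 2.95079924e-03, -5.82727003e+01,  2.93050271e+01,  6.99695706e+00,
        6.76034237e-03, -1.33993481e-04]), 'tcp_pos': array([ 0.22356651, -0.63651683,  0.29123029]), 'eef_rot': array([-8.99072734e+01,  9.71541923e-03,  1.93476232e+01]), 'contact_force': array([ 0.61861774,  0.15321634, -0.14827782]), 'moment': array([ 0.01278478, -0.01650435,  0.01212475]), 'gripper_width': 0.08758389283227824} 0.0656
{'intrinsics': array([[395.77013391,   0.        , 325.17585203],
       [  0.        , 395.77013391, 197.57721677],
       [  0.        ,   0.        ,   1.        ]]), 'rvec': array([ 2.00400912, -0.5072757 ,  0.28796546]), 'tvec': array([-0.43193408,  0.1604275 ,  1.08874682])}
{'intrinsics': array([[406.36843397,   0.        , 318.56971443],
       [  0.        , 406.36843397, 202.49772676],
       [  0.        ,   0.        ,   1.        ]]), 'rvec': array([ 0.11484771,  2.85340814, -1.27394415]), 'tvec': array([0.46211149, 0.01470414, 1.14610823])}
{'intrinsics': array([[283.856782  ,   0.        , 319.66970583],
       [  0.        , 283.856782  , 198.58134779],
       [  0.        ,   0.        ,   1.        ]]), 'mount': array([[ 4.61403333e-04,  9.65294635e-01,  2.61162890e-01,
        -6.97940787e-02],
       [-6.48051960e-04, -2.61162575e-01,  9.65294613e-01,
        -9.25076887e-02],
       [ 9.99999684e-01, -6.14637275e-04,  5.05059798e-04,
         2.59081900e-04],
       [ 0.00000000e+00,  0.00000000e+00,  0.00000000e+00,
         1.00000000e+00]])}
```

View pics/scene0.png

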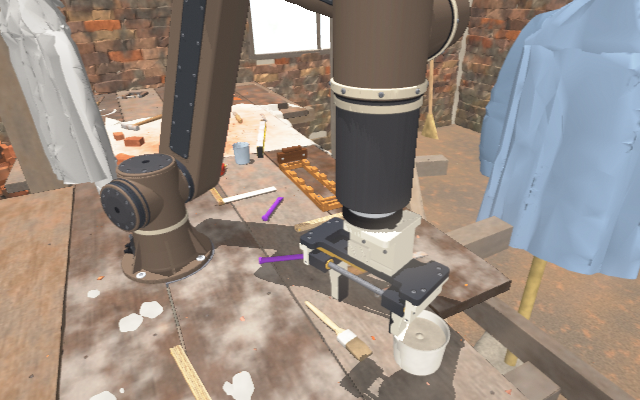

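View pics/side0.png

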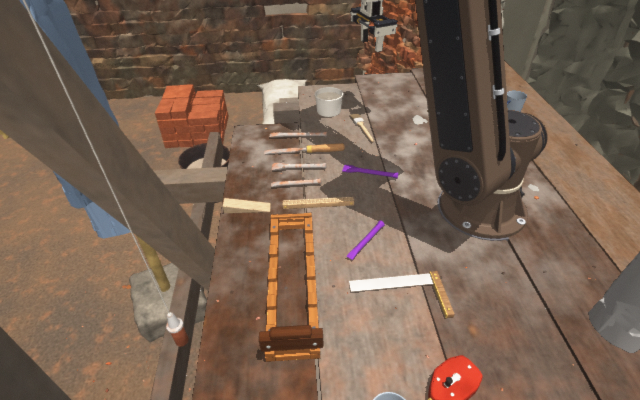

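View pics/wrist0.png

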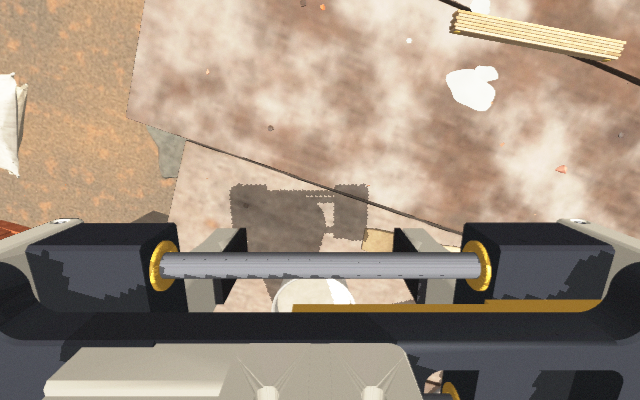

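The side view shows the four chisels at about (297,134), (305,149), (299,167) and (297,183). Wedge and rule are at (247,206) and (318,203), the rest around (292,285), and the dark end board at (292,338).

```bash
cat > h.py <<'E'
import numpy as np,cv2
def load(f): return dict(np.load(f))
def w2c(c):
    R=cv2.Rodrigues(c["rvec"])[0]; return R,c["tvec"]
def cloud(c):
    z=c["z_map"];v,u=np.mgrid[:400,:640];K=c["intrinsics"]
    P=np.dstack([(u-K[0,2])/K[0,0]*z,(v-K[1,2])/K[1,1]*z,z])
    R,t=w2c(c); return (P-t)@R
def ray(c,u,v,h):
    K=c["intrinsics"];R,t=w2c(c)
    d=np.array([(u-K[0,2])/K[0,0],(v-K[1,2])/K[1,1],1])@R; o=-t@R
    return o+d*(h-o[2])/d[2]
E
python3 - <<'E'
from h import *
c=load("side0.npz");P=cloud(c)
for u,v in[(297,134),(305,149),(299,167),(297,183),(247,206),(318,203),(292,338),(292,285),(150,200),(380,250)]:print(u,v,P[v,u].round(3))
im=cv2.resize(c["pixels"][110:240,210:410],None,fx=4,fy=4,interpolation=cv2.INTER_CUBIC);cv2.imwrite("pics/s1.png",im)
im=cv2.resize(c["pixels"][200:370,210:410],None,fx=3.5,fy=3.5,interpolation=cv2.INTER_CUBIC);cv2.imwrite("pics/s2.png",im)
E
```

```text
297 134 [ 0.509 -0.415  0.013]
305 149 [ 0.485 -0.321  0.012]
299 167 [ 0.509 -0.228  0.009]
297 183 [ 0.518 -0.142  0.014]
247 206 [ 0.662 -0.051  0.015]
318 203 [ 0.461 -0.046  0.015]
292 338 [0.542 0.399 0.073]
292 285 [0.542 0.222 0.002]
150 200 [0.809 0.178 0.252]
380 250 [0.316 0.131 0.001]
```

View pics/s1.png

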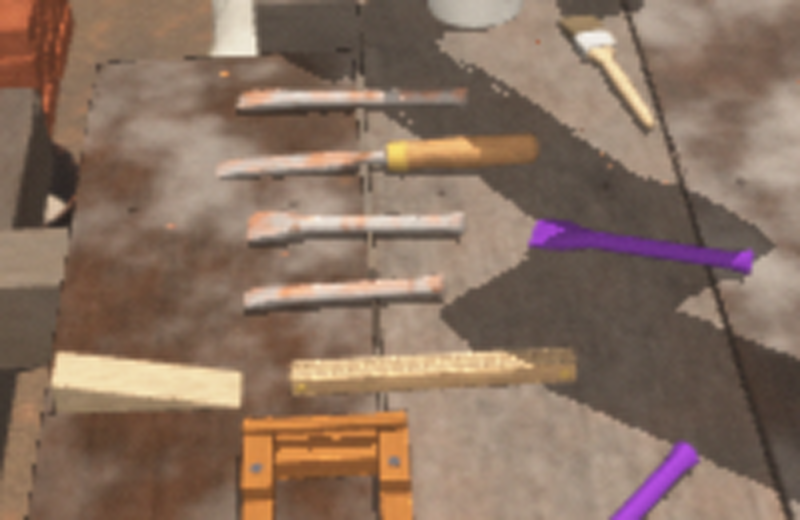

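View pics/s2.png

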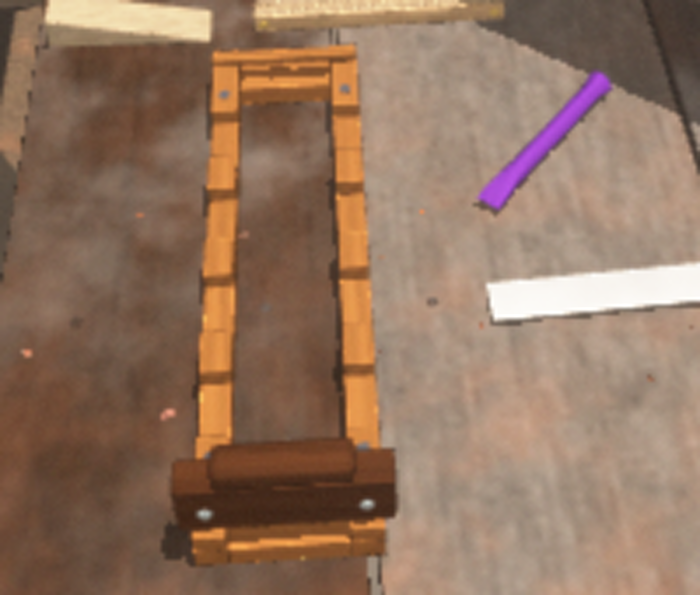

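```bash
python3 - <<'E'
from h import *
c=load("side0.npz");P=cloud(c)
z=P[...,2]
print("table z", np.median(z[235:260,345:375]),z[235:260,345:375].std())
roi={"c202?":(125,141,265,330),"c270":(140,156,262,350),"c172":(158,174,265,330),"c152":(175,192,265,325),"rule":(193,212,280,358),"wedge":(195,216,220,273)}
for n,(a,b,l,r) in roi.items():
    q=P[a:b,l:r].reshape(-1,3);q=q[(q[:,2]>.006)&(q[:,2]<.05)]
    (cx,cy),s,an=cv2.minAreaRect((q[:,:2]*1000).astype(np.float32)); 
    m=q[:,:2].mean(0);u=np.linalg.svd(q[:,:2]-m)[2][0] if 0 else np.linalg.eigh(np.cov((q[:,:2]-m).T))[1][:,1]
    print(n,len(q),"rect",round(cx),round(cy),np.round(s),round(an,1),"pca ang",round(np.degrees(np.arctan(u[1]/u[0])),1),"zmax",np.percentile(q[:,2],95).round(4))
q=P[205:370,255:330].reshape(-1,3)
q=q[(q[:,2]>.015)&(q[:,2]<.036)]
print("rest",cv2.minAreaRect((q[:,:2]*1000).astype(np.float32)),len(q),np.percentile(q[:,2],[50,90]))
q=P[320:370,255:330].reshape(-1,3);q=q[(q[:,2]>.05)]
print("tall",cv2.minAreaRect((q[:,:2]*1000).astype(np.float32)),q[:,2].max(),len(q))
E
```

```text
table z 0.00018394843108561634 0.04972010937936797
c202? 221 rect 507 -411 [ 30. 199.] 81.8 pca ang -4.8 zmax 0.0182
c270 413 rect 482 -321 [ 28. 254.] 85.0 pca ang -5.6 zmax 0.029
c172 254 rect 512 -225 [ 39. 170.] 79.8 pca ang -4.8 zmax 0.0183
c152 232 rect 522 -149 [149.  21.] 0.1 pca ang -0.2 zmax 0.0187
rule 520 rect 462 -54 [ 26. 203.] 89.0 pca ang -0.6 zmax 0.0176
wedge 465 rect 650 -48 [ 73. 165.] 66.7 pca ang -1.2 zmax 0.0266
rest ((539.510498046875, 206.04208374023438), (403.2344665527344, 118.54639434814453), 88.47348022460938) 2494 [0.01988545 0.03267935]
tall ((557.6025390625, 591.0654296875), (427.1748962402344, 122.47474670410156), 86.50849914550781) 0.7841617903061643 1189
```

Call:
apply_moves --rows '[[[0.06,-0.003,0.027],2.5],[[0.12,-0.005,0.053],5],[[0.18,-0.008,0.08],7.5],[[0.24,-0.01,0.106],10],[[0.3,-0.013,0.133],12.5],[[0.36,-0.015,0.16],15],[[0.42,-0.018,0.186],17.5],[[0.473,-0.02,0.212],19.35],[[0.473,-0.02,0.212],19.35],[[0.473,-0.02,0.212],19.35]]' --gripper 0.57

```text
time_s: 1.4
tcp_pos: [0.6003, -0.279, 0.3115]
eef_rot: [-90.0, 0.1, 0.1]
contact_force: [-1.1, 0.1, -0.1]
gripper_width: 0.0501
```

```bash
cat >> h.py <<'E'
from scipy.spatial.transform import Rotation as Ro
def grab(tag,n="wrist"):
    from plant import get_state,capture
    s=get_state();c=capture(n)
    if n=="wrist":
        T=np.eye(4);T[:3,:3]=Ro.from_euler("xyz",s["eef_rot"],degrees=True).as_matrix();T[:3,3]=s["tcp_pos"]
        W=T@c["mount"];R=W[:3,:3].T
        c["rvec"]=cv2.Rodrigues(R)[0].ravel();c["tvec"]=-R@W[:3,3]
    np.savez(tag+".npz",**c);cv2.imwrite(f"pics/{tag}.png",c["pixels"]);print(s["time_s"],s["tcp_pos"].round(4),s["eef_rot"].round(2),s["gripper_width"].round(4),s["contact_force"].round(1));return c
E
python3 - <<'E'
from h import *
grab("w1")
E
```

```text
Traceback (most recent call last):
  File "h.py", line 21, in grab
    np.savez(tag+".npz",**c);cv2.imwrite(f"pics/{tag}.png",c["pixels"]);print(s["time_s"],s["tcp_pos"].round(4),s["eef_rot"].round(2),s["gripper_width"].round(4),s["contact_force"].round(1));return c
                                                                                                                                      ^^^^^^^^^^^^^^^^^^^^^^^^
AttributeError: 'float' object has no attribute 'round'
```

View pics/w1.png

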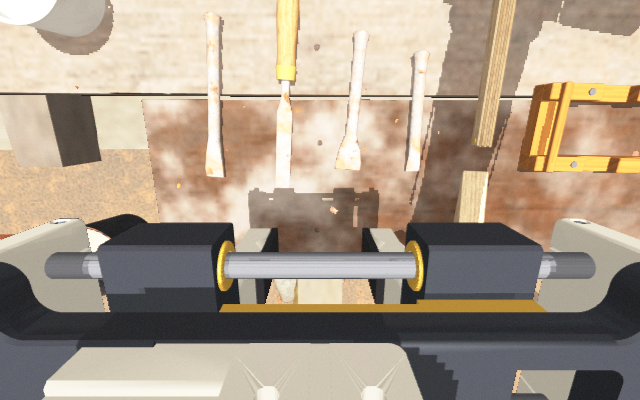

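The wrist view shows the chisels as near-vertical bars at columns 213 (202 mm), 286 (270 mm, handle clipped at row 0), 352 (172 mm) and 418 (152 mm), with the rest's low end at (575,130).

```bash
sed -i 's/s\["gripper_width"\].round(4)/round(float(s["gripper_width"]),4)/' h.py
cat > m.py <<'E'
from h import *
def bars(c,rois,lo=.004,hi=.05):
    P=cloud(c)
    for n,(a,b,l,r) in rois.items():
        q=P[a:b,l:r].reshape(-1,3);q=q[(q[:,2]>lo)&(q[:,2]<hi)]
        (cx,cy),s,an=cv2.minAreaRect((q[:,:2]*1000).astype(np.float32))
        m=q[:,:2].mean(0);u=np.linalg.eigh(np.cov((q[:,:2]-m).T))[1][:,1]
        print(n,len(q),"rect",round(cx,1),round(cy,1),np.round(s),round(an,1),"mean",m.round(4),"pca",round(np.degrees(np.arctan(u[1]/u[0])),2),"z95",np.percentile(q[:,2],95).round(4),"x",q[:,0].min().round(4),q[:,0].max().round(4))
E
python3 - <<'E'
from m import *
c=load("w1.npz");P=cloud(c)
print(P[60,240],P[130,250])
bars(c,{"202":(5,182,195,235),"270":(0,186,262,305),"270handle":(0,78,262,305),"270blade":(90,170,265,305),"172":(20,175,330,375),"152":(40,175,402,435)})
# centre-line at several x for each
for n,(l,r) in {"202":(195,235),"270":(262,305),"172":(330,375),"152":(402,435)}.items():
    q=P[0:186,l:r].reshape(-1,3);q=q[(q[:,2]>.004)&(q[:,2]<.05)]
    for x in np.arange(.36,.66,.03):
        k=abs(q[:,0]-x)<.006
        if k.sum()>4: print(n,round(x,2),(q[k,1].min()+q[k,1].max())/2*1000//.1/10,((q[k,1].max()-q[k,1].min())*1000).round(1),"ztop",q[k,2].max().round(4))
E
```

```text
[ 0.4528563  -0.3819592   0.00166429] [ 5.41189317e-01 -3.74821697e-01  1.45534293e-04]
202 2224 rect 504.0 -417.1 [ 25. 202.] 84.6 mean [ 0.5015 -0.4163] pca -5.01 z95 0.0186 x 0.4034 0.6044
270 3003 rect 504.7 -322.9 [ 26. 227.] 87.0 mean [ 0.4859 -0.3224] pca -4.29 z95 0.0285 x 0.3918 0.6181
270handle 1597 rect 433.9 -319.1 [27. 85.] 87.4 mean [ 0.4327 -0.3184] pca -4.59 z95 0.0292 x 0.3918 0.4763
270blade 1092 rect 542.6 -327.1 [ 20. 105.] 86.1 mean [ 0.5443 -0.3269] pca -4.13 z95 0.0155 x 0.4904 0.5945
172 1976 rect 508.1 -233.1 [ 34. 172.] 85.4 mean [ 0.5126 -0.2344] pca -4.21 z95 0.0188 x 0.4222 0.5941
152 1501 rect 519.8 -150.1 [151.  19.] 0.8 mean [ 0.5156 -0.1515] pca 0.87 z95 0.019 x 0.4443 0.5953
202 0.42 -410.9 16.6 ztop 0.0202
202 0.45 -413.1 15.5 ztop 0.0193
202 0.48 -416.4 16.5 ztop 0.0192
202 0.51 -417.9 15.5 ztop 0.0195
202 0.54 -421.1 16.2 ztop 0.0193
202 0.57 -423.8 20.4 ztop 0.018
202 0.6 -426.5 25.0 ztop 0.0126
270 0.39 -316.6 24.7 ztop 0.0305
270 0.42 -318.1 24.4 ztop 0.03
270 0.45 -320.4 22.6 ztop 0.0277
270 0.48 -322.1 22.0 ztop 0.026
270 0.51 -324.9 17.2 ztop 0.0168
270 0.54 -326.5 19.2 ztop 0.0144
270 0.57 -329.2 20.0 ztop 0.0114
270 0.6 -331.1 19.1 ztop 0.0084
172 0.42 -228.5 18.2 ztop 0.0216
172 0.45 -229.1 15.2 ztop 0.0209
172 0.48 -231.6 15.7 ztop 0.0194
172 0.51 -234.0 14.7 ztop 0.0198
172 0.54 -236.3 15.7 ztop 0.0195
172 0.57 -239.5 30.2 ztop 0.0179
152 0.45 -151.1 18.9 ztop 0.0213
152 0.48 -150.3 15.7 ztop 0.0195
152 0.51 -150.3 15.3 ztop 0.0194
152 0.54 -150.0 15.3 ztop 0.0198
152 0.57 -150.0 14.9 ztop 0.0184
152 0.6 -148.8 16.9 ztop 0.0103
```

Call:
apply_moves --rows '[[[0,0,0.06],0],[[0,0,0.12],0],[[0,0,0.18],0],[[0,0,0.24],0],[[0,0,0.3],0],[[0,0,0.36],0],[[0,0,0.42],0],[[0,0,0.46],0],[[0,0,0.48],0],[[0,0,0.48],0],[[0,0,0.48],0]]'

```text
time_s: 2.82
tcp_pos: [0.5997, 0.1984, 0.3122]
eef_rot: [-90.0, 0.0, -0.1]
contact_force: [0.4, -0.8, 0.7]
gripper_width: 0.0499
```

```bash
python3 - <<'E'
from h import *
grab("w2")
E
```

```text
2.825 [0.5997 0.1984 0.3122] [-9.001e+01  1.000e-02 -7.000e-02] 0.0499 [ 0.4 -0.8  0.7]
```

View pics/w2.png

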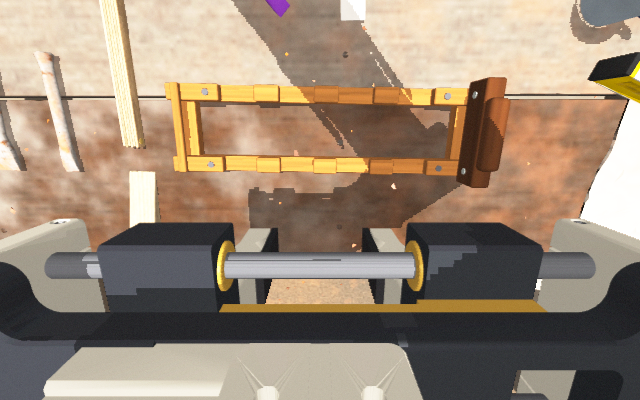

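The rest spans columns 168–505 with battens at rows 92 and 165; the dark end board is at (483,130).

```bash
python3 - <<'E'
from m import *
c=load("w2.npz");P=cloud(c)
bars(c,{"rest":(75,190,160,515)},.012,.034)
bars(c,{"boardtop":(70,195,450,515)},.06,.12)
bars(c,{"upper batten":(78,108,160,470),"lower":(152,180,160,470)},.028,.036)
q=P[70:195,450:515].reshape(-1,3);print("board zmax",np.percentile(q[:,2],[50,90,99]))
# notch edges along each batten midline
for x in (.495,.585):
    q=P[70:190,160:470].reshape(-1,3);q=q[(abs(q[:,0]-x)<.006)]
    q=q[np.argsort(q[:,1])];b=np.arange(-.02,.42,.004)
    s=""
    for y in b:
        k=abs(q[:,1]-y)<.002
        s+=f"{y:.3f}:{np.median(q[k,2])*1000:.0f} " if k.any() else ""
    print(x,s)
E
```

```text
rest 10793 rect 540.9 197.6 [383. 113.] 89.4 mean [0.5376 0.1967] pca 88.9 z95 0.0328 x 0.4832 0.5988
boardtop 3241 rect 544.2 390.1 [ 23. 123.] 88.7 mean [0.5413 0.3862] pca -1.28 z95 0.0897 x 0.4827 0.6057
upper batten 2640 rect 497.7 194.6 [375.  28.] 89.9 mean [0.496 0.194] pca 88.91 z95 0.0334 x 0.4832 0.5123
lower 2207 rect 583.7 193.3 [375.  30.] 89.4 mean [0.5854 0.1933] pca 88.91 z95 0.0333 x 0.5671 0.6004
board zmax [0.04160588 0.08849621 0.09012785]
0.495 -0.020:-11 -0.016:-1 -0.012:-0 -0.008:-0 -0.004:0 0.008:32 0.012:32 0.016:39 0.020:40 0.024:40 0.028:33 0.032:32 0.036:32 0.040:32 0.044:32 0.048:32 0.052:32 0.056:33 0.060:32 0.064:32 0.068:32 0.072:25 0.076:18 0.080:18 0.084:18 0.088:18 0.092:18 0.096:18 0.100:18 0.104:18 0.108:18 0.112:18 0.116:31 0.120:32 0.124:32 0.128:32 0.132:32 0.136:32 0.140:32 0.144:32 0.148:21 0.152:18 0.156:18 0.160:18 0.164:18 0.168:18 0.172:18 0.176:18 0.180:18 0.184:18 0.188:18 0.192:31 0.196:32 0.200:32 0.204:32 0.208:32 0.212:32 0.216:32 0.220:32 0.224:18 0.228:18 0.232:18 0.236:18 0.240:18 0.244:18 0.248:18 0.252:18 0.256:18 0.260:18 0.2
[... 484 characters left out ...]
.080:18 0.084:18 0.088:18 0.092:18 0.096:18 0.100:18 0.104:18 0.108:18 0.112:18 0.116:31 0.120:32 0.124:32 0.128:32 0.132:32 0.136:32 0.140:32 0.144:31 0.148:18 0.152:18 0.156:18 0.160:18 0.164:18 0.168:18 0.172:18 0.176:18 0.180:18 0.184:18 0.188:18 0.192:32 0.196:32 0.200:32 0.204:32 0.208:32 0.212:32 0.216:32 0.220:30 0.224:18 0.228:18 0.232:18 0.236:18 0.240:18 0.244:18 0.248:18 0.252:19 0.256:18 0.260:18 0.264:21 0.268:32 0.272:32 0.276:32 0.280:32 0.284:32 0.288:32 0.292:32 0.296:32 0.300:18 0.304:18 0.308:18 0.312:18 0.316:18 0.320:18 0.324:18 0.328:18 0.332:18 0.336:18 0.340:26 0.344:32 0.348:32 0.352:32 0.356:33 0.360:32 0.364:32 0.368:32 0.372:32 0.376:32 0.380:48 0.384:21 0.388:17
```

Call:
apply_moves --rows '[[[-0.014,0.015,-0.058],0.5],[[-0.028,0.03,-0.116],1],[[-0.042,0.045,-0.174],1.5],[[-0.056,0.06,-0.231],2],[[-0.07,0.075,-0.289],2.5],[[-0.085,0.09,-0.347],3],[[-0.1,0.11,-0.405],3.5],[[-0.115,0.13,-0.463],4],[[-0.13,0.15,-0.51],4],[[-0.13,0.16,-0.52],4],[[-0.13,0.17,-0.52],4],[[-0.13,0.2,-0.52],4],[[-0.13,0.225,-0.52],4],[[-0.13,0.24,-0.52],4],[[-0.13,0.24,-0.52],4]]'

```text
time_s: 4.75
tcp_pos: [0.4696, -0.3193, 0.0715]
eef_rot: [-90.0, 0.1, -3.9]
contact_force: [0.4, 0.5, -0.1]
gripper_width: 0.0499
```

Call:
apply_moves --rows '[[[0,0,0],0],[[0,0,0],0],[[0,0,0],0],[[0,0,0],0],[[0,0,0],0],[[0,0,0],0]]' --gripper 0 --grip_force 35

```text
time_s: 5.5
tcp_pos: [0.4701, -0.3203, 0.0728]
eef_rot: [-90.0, -0.1, -4.0]
contact_force: [-0.6, 1.0, 6.3]
gripper_width: 0.0214
```

Call:
apply_moves --rows '[[[0,-0.02,0],0],[[0,-0.05,0],0],[[0,-0.1,0],0],[[0,-0.1,0],0]]'

```text
time_s: 6.0
tcp_pos: [0.4716, -0.3208, 0.176]
eef_rot: [-90.1, -0.4, -4.0]
contact_force: [1.7, 0.8, -2.2]
gripper_width: 0.0212
```

```bash
python3 - <<'E'
from h import *
grab("w3"); 
c=grab("s3","side");cv2.imwrite("pics/s3c.png",cv2.resize(c["pixels"][90:240,210:410],None,fx=4,fy=4))
E
```

```text
6.0 [ 0.4716 -0.3208  0.176 ] [-90.11  -0.38  -3.96] 0.0212 [ 1.7  0.8 -2.2]
6.05 [ 0.4704 -0.3202  0.1738] [-90.03  -0.21  -4.  ] 0.0214 [ 0.2 -0.2 -1.9]
```

View pics/s3c.png

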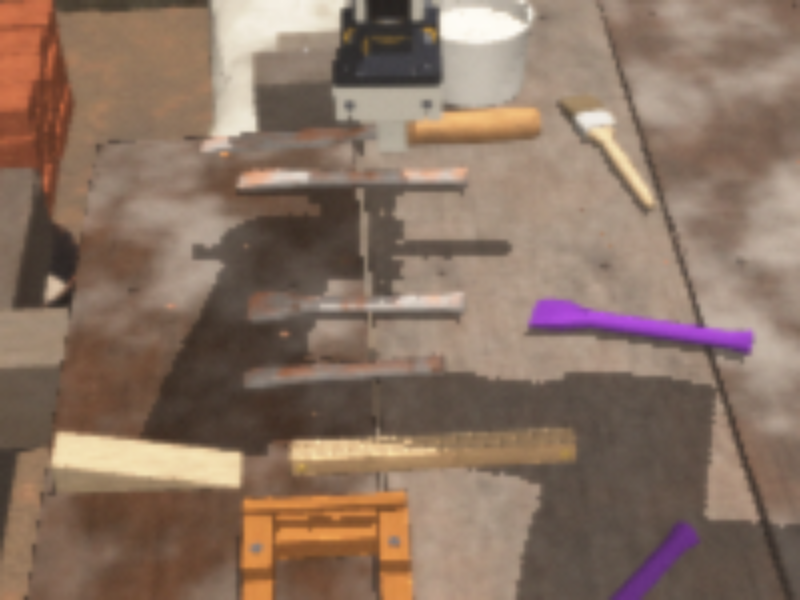

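View pics/w3.png

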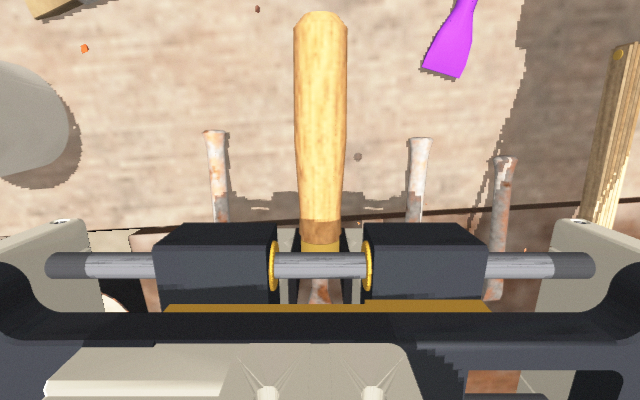

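The chisel is lifted and held roughly level, its handle spanning rows 12–245 at column 320 in the wrist view. I check its tilt and length position.

```bash
python3 - <<'E'
from m import *
c=load("w3.npz");P=cloud(c);q=P[0:222,285:355].reshape(-1,3);q=q[q[:,2]>.08]
print(q[:,0].min())
for x in np.arange(.355,.46,.015):
    k=abs(q[:,0]-x)<.005
    if k.any():print(round(x,3),q[k,2].max(),(q[k,1].min()+q[k,1].max())/2)
E
```

```text
0.355548562504361
0.355 0.13294385034437023 -0.3138345171086473
0.37 0.135039806669405 -0.31363970053834167
0.385 0.13465077939605646 -0.31444960983308046
0.4 0.26802544239579285 -0.3154240368693245
0.415 0.13377493121498463 -0.31654079248561384
0.43 0.1318110878074029 -0.3175090385862274
0.445 0.13080604988941752 -0.3185344361962348
0.46 0.12189785996483711 -0.3083201142909153
```

Call:
apply_moves --rows '[[[0,0,0.02],0],[[0.001,0,0.07],-0.3],[[0.002,0,0.125],-0.6],[[0.003,0,0.185],-0.9],[[0.004,0,0.245],-1.2],[[0.005,0,0.305],-1.5],[[0.006,0,0.365],-1.8],[[0.007,0,0.425],-2.1],[[0.008,0,0.485],-2.4],[[0.009,0,0.54],-2.7],[[0.01,0,0.59],-2.9],[[0.01,0,0.625],-2.9],[[0.01,0,0.642],-2.9],[[0.01,0,0.642],-2.9],[[0.01,0,0.642],-2.9]]'

```text
time_s: 7.98
tcp_pos: [0.5238, 0.3188, 0.1715]
eef_rot: [-90.1, 0.1, -1.1]
contact_force: [-0.2, 0.0, -1.4]
gripper_width: 0.0209
```

```bash
python3 - <<'E'
from h import *
grab("w4"); 
c=grab("s4","side");cv2.imwrite("pics/s4c.png",cv2.resize(c["pixels"][200:380,210:410],None,fx=3.3,fy=3.3))
E
```

```text
7.975 [0.5238 0.3188 0.1715] [-9.006e+01  7.000e-02 -1.120e+00] 0.0209 [-0.2  0.  -1.4]
8.025 [0.524  0.3186 0.1718] [-9.004e+01  4.000e-02 -1.140e+00] 0.0212 [-0.5  0.3 -1. ]
```

View pics/s4c.png

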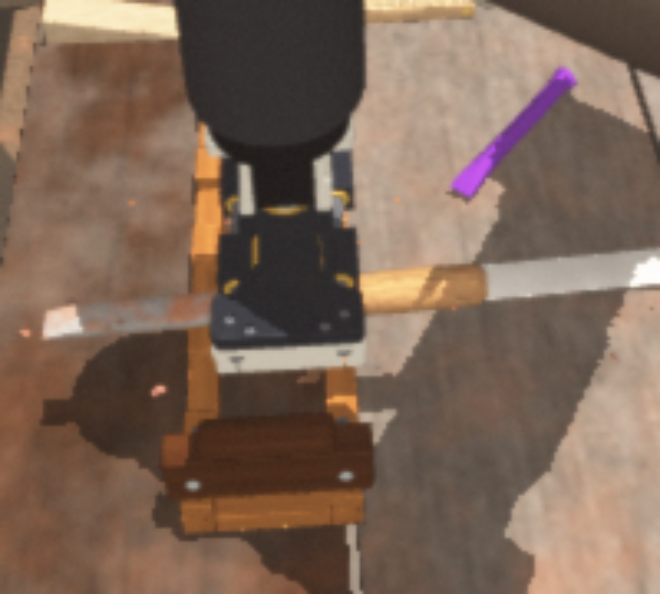

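View pics/w4.png

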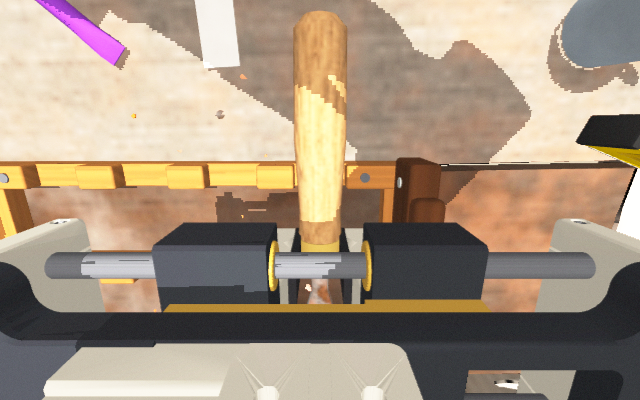

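The handle lies over the notch gap next to the end board (column 320); both chisel ends are visible in the two views. Measuring both.

```bash
python3 - <<'E'
from m import *
c=load("w4.npz");P=cloud(c);q=P[0:222,285:355].reshape(-1,3);q=q[(q[:,2]>.1)&(q[:,2]<.16)]
print("end",q[:,0].min(),"ymid",(q[:,1].min()+q[:,1].max())/2)
c=load("s4.npz");P=cloud(c)
q=P[285:308,215:277].reshape(-1,3);q=q[(q[:,2]>.08)&(q[:,2]<.16)];k=q[:,0]>q[:,0].max()-.02
print("tip",q[:,0].max(),q[k].mean(0),np.ptp(q[k,1]))
print("z range", q[:,2].min(),q[:,2].max())
E
```

```text
end 0.40729986072387747 ymid 0.3203306494361612
tip 0.6776018902564533 [0.66750146 0.31732884 0.10266674] 0.02175581121999659
z range 0.09687380290150101 0.11319502091450231
```

Call:
apply_moves --rows '[[[0,0.03,0],0],[[0,0.055,0],0],[[0,0.07,0],0],[[0,0.078,0],0],[[0,0.078,0],0],[[0,0.078,0],0]]'

```text
time_s: 8.82
tcp_pos: [0.5248, 0.32, 0.095]
eef_rot: [-89.9, -0.1, -1.1]
contact_force: [-0.9, -0.6, 0.5]
gripper_width: 0.0213
```

Call:
apply_moves --rows '[[[0,0,0],0],[[0,0,0],0],[[0,0,0],0],[[0,0,0],0],[[0,-0.02,0],0],[[0,-0.05,0],0],[[0,-0.08,0],0],[[0,-0.08,0],0]]' --gripper 0.52

```text
time_s: 9.82
tcp_pos: [0.5254, 0.3206, 0.1769]
eef_rot: [-89.8, -0.2, -1.1]
contact_force: [-1.0, 0.8, -0.4]
gripper_width: 0.0456
```

```bash
python3 - <<'E'
from m import *
c=grab("w5")
P=cloud(c);q=P[0:222,285:355].reshape(-1,3);q=q[(q[:,2]>.036)&(q[:,2]<.16)]
print("end",q[:,0].min(),"ymid",(q[:,1].min()+q[:,1].max())/2,q[:,2].max())
E
```

```text
9.825 [0.5254 0.3206 0.1769] [-89.8   -0.2   -1.07] 0.0456 [-1.   0.8 -0.4]
end 0.40859918301405457 ymid 0.32190614036159104 0.05042116161407582
```

View pics/w5.png

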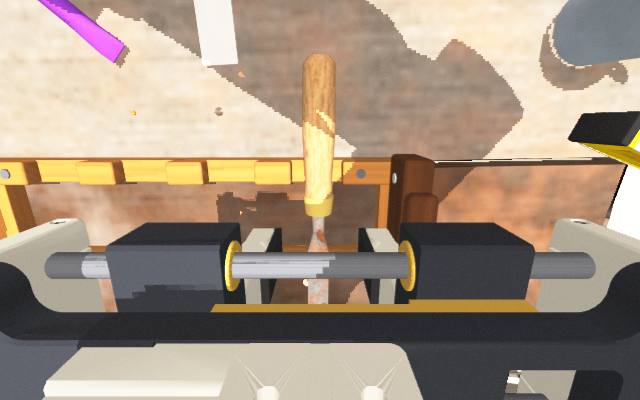

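Call:
apply_moves --rows '[[[0,0,-0.055],0.3],[[-0.001,0,-0.115],0.6],[[-0.001,0,-0.175],0.9],[[-0.002,0,-0.235],1.2],[[-0.002,0,-0.295],1.5],[[-0.003,0,-0.355],1.8],[[-0.003,0,-0.415],2.1],[[-0.004,0,-0.475],2.5],[[-0.005,0,-0.535],2.9],[[-0.006,0,-0.595],3.3],[[-0.007,0,-0.655],3.7],[[-0.007,0,-0.71],3.9],[[-0.007,0,-0.738],3.9],[[-0.007,0.02,-0.738],3.9],[[-0.007,0.06,-0.738],3.9],[[-0.007,0.09,-0.738],3.9],[[-0.007,0.09,-0.738],3.9],[[-0.007,0.09,-0.738],3.9]]'

```text
time_s: 12.12
tcp_pos: [0.5036, -0.4183, 0.0847]
eef_rot: [-90.0, -0.0, -5.0]
contact_force: [1.4, 0.3, 0.5]
gripper_width: 0.0455
```

Call:
apply_moves --rows '[[[0,0.008,0],0],[[0,0.0145,0],0],[[0,0.0145,0],0]]'

```text
time_s: 12.5
tcp_pos: [0.503, -0.4179, 0.0693]
eef_rot: [-90.0, 0.0, -5.0]
contact_force: [-0.5, -0.1, 0.2]
gripper_width: 0.0455
```

Call:
apply_moves --rows '[[[0,0,0],0],[[0,0,0],0],[[0,0,0],0],[[0,0,0],0],[[0,0,0],0],[[0,0,0],0]]' --gripper 0

```text
time_s: 13.25
tcp_pos: [0.5034, -0.4181, 0.0698]
eef_rot: [-90.0, -0.0, -5.0]
contact_force: [-0.2, 0.4, 1.5]
gripper_width: 0.0189
```

Call:
apply_moves --rows '[[[0,-0.02,0],0],[[0,-0.05,0],0],[[0,-0.09,0],0],[[0,-0.1,0],0],[[0,-0.1,0],0]]'

```text
time_s: 13.88
tcp_pos: [0.5032, -0.4179, 0.1696]
eef_rot: [-90.0, -0.0, -5.0]
contact_force: [1.2, -0.2, -2.5]
gripper_width: 0.0189
```

```bash
python3 - <<'E'
from m import *
c=grab("w6")
P=cloud(c);q=P[0:222,285:355].reshape(-1,3);q=q[(q[:,2]>.09)&(q[:,2]<.16)]
print("end",q[:,0].min(),"ymid",(q[:,1].min()+q[:,1].max())/2)
for x in np.arange(q[:,0].min(),.48,.015):
    k=abs(q[:,0]-x)<.005
    if k.any():print(round(x,3),q[k,2].max(),(q[k,1].min()+q[k,1].max())/2)
E
```

```text
13.875 [ 0.5032 -0.4179  0.1696] [-8.998e+01 -4.000e-02 -5.020e+00] 0.0189 [ 1.2 -0.2 -2.5]
end 0.4028209502700684 ymid -0.41129489288739907
0.403 0.12164213552898837 -0.40918261072658896
0.418 0.12014061633353318 -0.4095170902962345
0.433 0.1193676494994652 -0.41135259439726923
0.448 0.11930304868733822 -0.41288038563704993
0.463 0.11877845457755312 -0.41396604859060576
0.478 0.11896229002381177 -0.41528371207518705
```

View pics/w6.png

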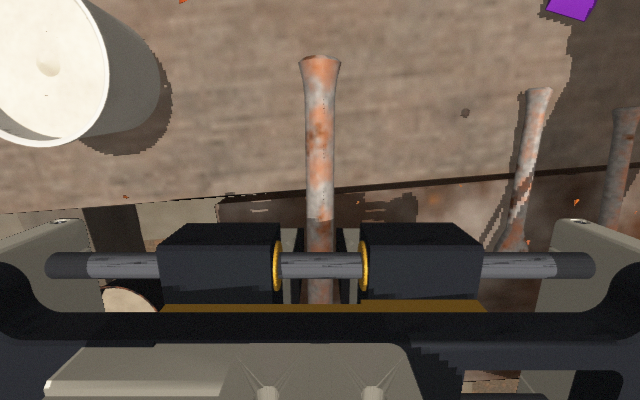

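The 202 chisel is held level (column 320, rows 55–250), its end 0.100 m behind the tool, so it is centred in the grip.

Call:
apply_moves --rows '[[[0,0,0.03],0],[[-0.002,0,0.085],-0.4],[[-0.004,0,0.145],-0.8],[[-0.006,0,0.205],-1.2],[[-0.008,0,0.265],-1.6],[[-0.01,0,0.325],-2],[[-0.012,0,0.385],-2.4],[[-0.014,0,0.445],-2.8],[[-0.016,0,0.505],-3.2],[[-0.018,0,0.56],-3.6],[[-0.019,0,0.61],-3.9],[[-0.019,0,0.645],-3.9],[[-0.019,0,0.663],-3.9],[[-0.019,0,0.663],-3.9],[[-0.019,0.03,0.663],-3.9],[[-0.019,0.055,0.663],-3.9],[[-0.019,0.072,0.663],-3.9],[[-0.019,0.08,0.663],-3.9],[[-0.019,0.08,0.663],-3.9]]'

```text
time_s: 16.3
tcp_pos: [0.5421, 0.2437, 0.0894]
eef_rot: [-90.0, 0.0, -1.1]
contact_force: [0.3, 0.9, -1.6]
gripper_width: 0.0189
```

Call:
apply_moves --rows '[[[0,0,0],0],[[0,0,0],0],[[0,0,0],0],[[0,0,0],0],[[0,-0.02,0],0],[[0,-0.05,0],0],[[0,-0.085,0],0],[[0,-0.085,0],0]]' --gripper 0.54

```text
time_s: 17.3
tcp_pos: [0.5434, 0.2451, 0.1778]
eef_rot: [-89.8, -0.3, -1.1]
contact_force: [1.1, 0.3, -0.8]
gripper_width: 0.0472
```

```bash
python3 - <<'E'
from m import *
c=grab("w7")
P=cloud(c);q=P[0:222,285:355].reshape(-1,3);q=q[(q[:,2]>.034)&(q[:,2]<.16)]
print("end",q[:,0].min(),"ymid",(q[:,1].min()+q[:,1].max())/2,q[:,2].max())
E
```

```text
17.3 [0.5434 0.2451 0.1778] [-89.8   -0.26  -1.06] 0.0472 [ 1.1  0.3 -0.8]
end 0.4421818616973546 ymid 0.25408854189030905 0.03981317862913104
```

View pics/w7.png

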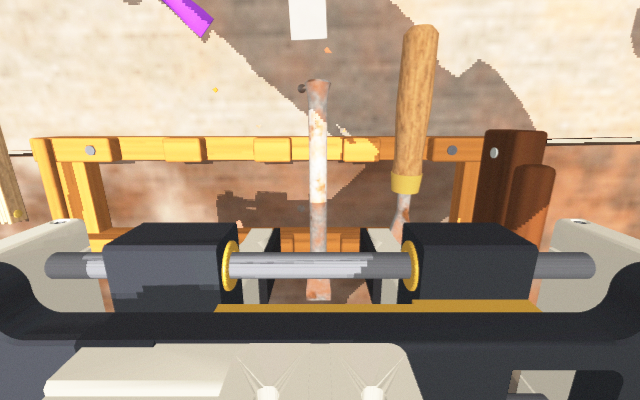

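The 202 chisel lies in the second notch pair (column 318), beside the 270 (column 415).

Call:
apply_moves --rows '[[[-0.002,0,-0.055],0.4],[[-0.005,0,-0.115],0.8],[[-0.008,0,-0.175],1.2],[[-0.011,0,-0.235],1.6],[[-0.015,0,-0.295],2],[[-0.019,0,-0.355],2.4],[[-0.022,0,-0.41],2.8],[[-0.025,0,-0.455],3.1],[[-0.025,0,-0.479],3.1],[[-0.025,0,-0.479],3.1],[[-0.025,0.04,-0.479],3.1],[[-0.025,0.08,-0.479],3.1],[[-0.025,0.1,-0.479],3.1],[[-0.025,0.104,-0.479],3.1],[[-0.025,0.104,-0.479],3.1]]'

```text
time_s: 19.23
tcp_pos: [0.5082, -0.2339, 0.0708]
eef_rot: [-90.0, 0.0, -4.2]
contact_force: [0.3, -0.2, 0.7]
gripper_width: 0.0473
```

Call:
apply_moves --rows '[[[0,0,0],0],[[0,0,0],0],[[0,0,0],0],[[0,0,0],0],[[0,0,0],0],[[0,0,0],0]]' --gripper 0

```text
time_s: 19.98
tcp_pos: [0.5083, -0.2344, 0.0714]
eef_rot: [-90.0, -0.1, -4.2]
contact_force: [-0.3, 2.0, 5.5]
gripper_width: 0.0268
```

Call:
apply_moves --rows '[[[0,-0.02,0],0],[[0,-0.05,0],0],[[0,-0.09,0],0],[[0,-0.1,0],0],[[0,-0.1,0],0]]'

```text
time_s: 20.6
tcp_pos: [0.5078, -0.2343, 0.1708]
eef_rot: [-90.0, -0.1, -4.2]
contact_force: [-0.7, -0.3, -2.9]
gripper_width: 0.0271
```

```bash
python3 - <<'E'
from m import *
c=grab("w8")
P=cloud(c);q=P[0:222,285:355].reshape(-1,3);q=q[(q[:,2]>.09)&(q[:,2]<.16)]
print("end",q[:,0].min(),"ymid",(q[:,1].min()+q[:,1].max())/2)
for x in np.arange(q[:,0].min(),.48,.015):
    k=abs(q[:,0]-x)<.005
    if k.any():print(round(x,3),q[k,2].max(),(q[k,1].min()+q[k,1].max())/2)
E
```

```text
20.6 [ 0.5078 -0.2343  0.1708] [-8.998e+01 -5.000e-02 -4.220e+00] 0.0271 [-0.7 -0.3 -2.9]
end 0.42141760822630125 ymid -0.22862142513372205
0.421 0.12127532901291466 -0.22765743211296544
0.436 0.11982771821474165 -0.22817516010072664
0.451 0.11909302886002257 -0.22950595873369195
0.466 0.11866885395414571 -0.23091061880170888
```

View pics/w8.png

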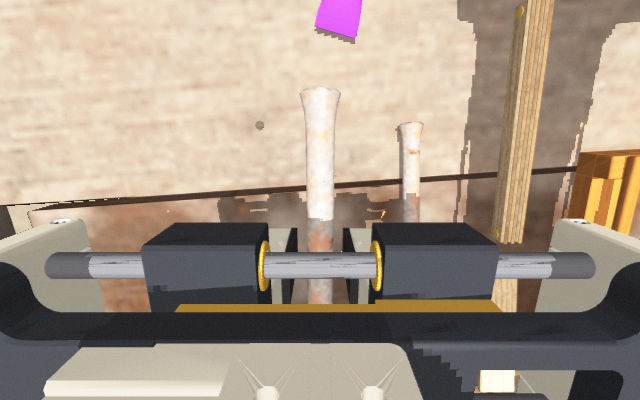

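The 172 chisel is held level (column 320), its end 0.086 m behind the tool, centred.

Call:
apply_moves --rows '[[[0,0,0.03],-0.3],[[0.001,0,0.085],-0.7],[[0.001,0,0.145],-1.2],[[0.002,0,0.205],-1.7],[[0.002,0,0.265],-2.2],[[0.003,0,0.32],-2.7],[[0.003,0,0.365],-3.1],[[0.003,0,0.395],-3.1],[[0.003,0,0.405],-3.1],[[0.003,0,0.405],-3.1],[[0.003,0.03,0.405],-3.1],[[0.003,0.055,0.405],-3.1],[[0.003,0.072,0.405],-3.1],[[0.003,0.08,0.405],-3.1],[[0.003,0.08,0.405],-3.1]]'

```text
time_s: 22.52
tcp_pos: [0.5405, 0.1684, 0.0905]
eef_rot: [-90.0, 0.0, -1.1]
contact_force: [0.9, -0.3, -1.1]
gripper_width: 0.0269
```

Call:
apply_moves --rows '[[[0,0,0],0],[[0,0,0],0],[[0,0,0],0],[[0,0,0],0],[[0,-0.02,0],0],[[0,-0.05,0],0],[[0,-0.085,0],0],[[0,-0.085,0],0]]' --gripper 0.54

```text
time_s: 23.52
tcp_pos: [0.542, 0.1702, 0.1787]
eef_rot: [-89.8, -0.3, -1.1]
contact_force: [0.4, 0.0, 0.1]
gripper_width: 0.0471
```

```bash
python3 - <<'E'
from m import *
c=grab("w9")
E
```

```text
23.525 [0.542  0.1702 0.1787] [-89.83  -0.27  -1.06] 0.0471 [0.4 0.  0.1]
```

View pics/w9.png

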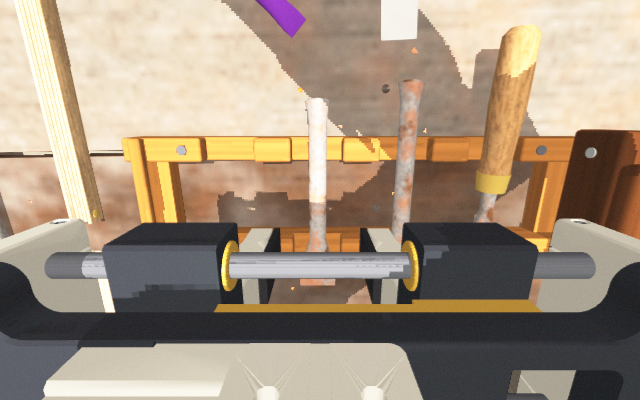

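The 172 chisel sits in the third notch pair (column 318). Now the last one.

Call:
apply_moves --rows '[[[-0.002,0,-0.05],-0.4],[[-0.005,0,-0.11],-0.8],[[-0.008,0,-0.17],-1.2],[[-0.011,0,-0.23],-1.6],[[-0.014,0,-0.285],-1.9],[[-0.0145,0,-0.319],-1.9],[[-0.0145,0,-0.319],-1.9],[[-0.0145,0,-0.319],-1.9],[[-0.0145,0.04,-0.319],-1.9],[[-0.0145,0.08,-0.319],-1.9],[[-0.0145,0.1,-0.319],-1.9],[[-0.0145,0.105,-0.319],-1.9],[[-0.0145,0.105,-0.319],-1.9]]'

```text
time_s: 25.2
tcp_pos: [0.5203, -0.1487, 0.0708]
eef_rot: [-90.0, 0.0, 0.9]
contact_force: [0.1, 0.7, 1.2]
gripper_width: 0.0469
```

Call:
apply_moves --rows '[[[0,0,0],0],[[0,0,0],0],[[0,0,0],0],[[0,0,0],0],[[0,0,0],0],[[0,0,0],0]]' --gripper 0

```text
time_s: 25.95
tcp_pos: [0.5202, -0.1494, 0.0711]
eef_rot: [-90.0, -0.0, 0.8]
contact_force: [-0.7, 0.3, 5.9]
gripper_width: 0.0161
```

Call:
apply_moves --rows '[[[0,-0.02,0],0],[[0,-0.05,0],0],[[0,-0.09,0],0],[[0,-0.1,0],0],[[0,-0.1,0],0]]'

```text
time_s: 26.58
tcp_pos: [0.5198, -0.1492, 0.1706]
eef_rot: [-90.0, -0.0, 0.8]
contact_force: [-0.0, -0.5, -3.9]
gripper_width: 0.0166
```

```bash
python3 - <<'E'
from m import *
c=grab("w10")
P=cloud(c);q=P[0:222,285:355].reshape(-1,3);q=q[(q[:,2]>.09)&(q[:,2]<.16)]
print("end",q[:,0].min(),"ymid",(q[:,1].min()+q[:,1].max())/2)
for x in np.arange(q[:,0].min(),.49,.015):
    k=abs(q[:,0]-x)<.005
    if k.any():print(round(x,3),q[k,2].max(),(q[k,1].min()+q[k,1].max())/2)
E
```

```text
26.575 [ 0.5198 -0.1492  0.1706] [-8.997e+01 -4.000e-02  7.800e-01] 0.0166 [-0.  -0.5 -3.9]
end 0.44398950489748723 ymid -0.14954423593542338
0.444 0.1216778321479093 -0.14954423593542338
0.459 0.11971717985348448 -0.14971245332727467
0.474 0.11905676065848195 -0.14941489627580082
0.489 0.11848824931784827 -0.14925866529315915
```

View pics/w10.png

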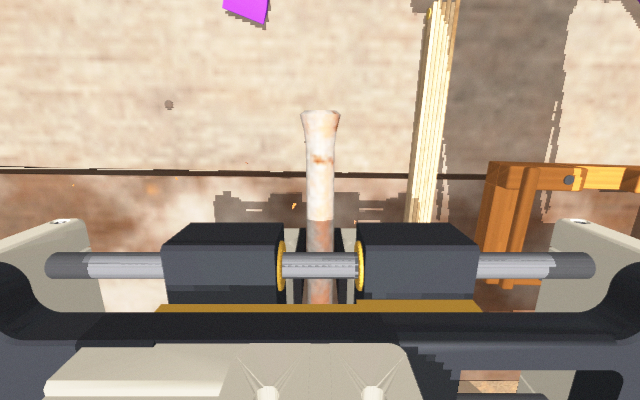

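The 152 chisel is held level and centred (column 320, end 0.076 m behind the tool).

Call:
apply_moves --rows '[[[0.002,0,0.03],0.4],[[0.007,0,0.08],0.8],[[0.012,0,0.135],1.2],[[0.017,0,0.185],1.6],[[0.022,0,0.225],1.9],[[0.0225,0,0.2425],1.9],[[0.0225,0,0.2425],1.9],[[0.0225,0,0.2425],1.9],[[0.0225,0.03,0.2425],1.9],[[0.0225,0.055,0.2425],1.9],[[0.0225,0.072,0.2425],1.9],[[0.0225,0.08,0.2425],1.9],[[0.0225,0.08,0.2425],1.9]]'

```text
time_s: 28.25
tcp_pos: [0.539, 0.0927, 0.0905]
eef_rot: [-90.0, 0.0, -1.1]
contact_force: [-1.0, 0.1, -2.1]
gripper_width: 0.0168
```

Call:
apply_moves --rows '[[[0,0,0],0],[[0,0,0],0],[[0,0,0],0],[[0,0,0],0],[[0,-0.02,0],0],[[0,-0.05,0],0],[[0,-0.1,0],0],[[0.02,-0.16,0.02],0],[[0.05,-0.21,0.05],0],[[0.06,-0.23,0.1],0],[[0.06,-0.23,0.12],0],[[0.06,-0.23,0.12],0],[[0.06,-0.23,0.12],0]]' --gripper 0.54

```text
time_s: 29.88
tcp_pos: [0.6007, 0.2116, 0.3197]
eef_rot: [-90.1, 0.1, -1.1]
contact_force: [-0.1, 0.4, 0.5]
gripper_width: 0.0473
```

```bash
python3 - <<'E'
from m import *
c=grab("w11");c=grab("s11","side");cv2.imwrite("pics/s11c.png",cv2.resize(c["pixels"][190:380,210:410],None,fx=3.1,fy=3.1))
E
```

```text
29.875 [0.6007 0.2116 0.3197] [-9.006e+01  9.000e-02 -1.090e+00] 0.0473 [-0.1  0.4  0.5]
29.925 [0.6008 0.2113 0.3199] [-9.005e+01  7.000e-02 -1.110e+00] 0.0476 [ 0.1 -0.7  0.3]
```

View pics/w11.png

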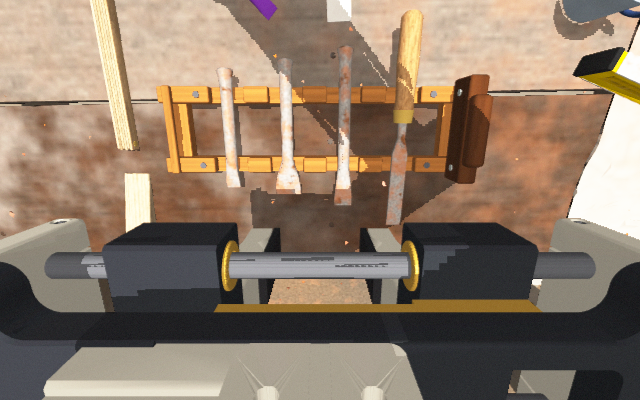

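View pics/s11c.png

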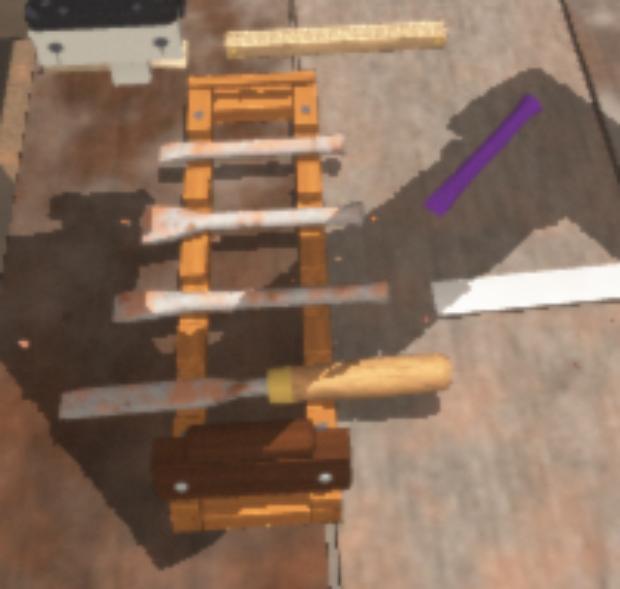

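All four lie across both battens (wrist columns 231, 287, 344, 404, shortest to longest towards the board). Numeric check next.

```bash
python3 - <<'E'
from m import *
c=load("w11.npz");P=cloud(c)
a=np.radians(-1.15);X=np.array([np.cos(a),np.sin(a)]);Y=np.array([-np.sin(a),np.cos(a)])
B=np.array([.5442,.3901]);print(P[300:301,0:1].shape)
for n,L,(l,r),t in(("152",76,(215,245),297.5),("172",86,(272,303),222.5),("202",101,(330,358),147.5),("270",135,(380,428),72.5)):
    q=P[0:226,l:r].reshape(-1,3);
    d=(q[:,:2]-B);x=d@X;y=d@Y
    k=(q[:,2]>.020)&(q[:,2]<.06)&(abs(y+t/1000)<.02);end=(q[:,2]>.0195)&(q[:,2]<.06)&(abs(y+t/1000)<.021)
    k&=(abs(x)>.0)
    x,y,z=x[k],y[k],q[k,2]
    A=np.polyfit(x,y,1)
    s="";
    for u in np.arange(-.12,.13,.03):
        m=abs(x-u)<.006
        if m.sum()>3:s+=f"{u:.2f}:{np.percentile(z[m],97)*1000:.0f} "
    print(n,"ends",x.min().round(4),x.max().round(4),"mid",((x.min()+x.max())/2).round(4),"dist",(-A[1]).round(4),"want",t,"ang",np.degrees(A[0]).round(1),"| top",s)
bars(load("s11.npz"),{"rule":(193,212,280,358)},.006)
E
```

```text
(1, 1, 3)
152 ends -0.075 0.076 mid 0.0005 dist 0.2952 want 297.5 ang -0.3 | top -0.06:37 -0.03:37 0.00:37 0.03:37 0.06:33 
172 ends -0.0852 0.0861 mid 0.0004 dist 0.2205 want 222.5 ang -0.2 | top -0.09:37 -0.06:37 -0.03:36 0.00:36 0.03:37 0.06:35 0.09:28 
202 ends -0.0995 0.1021 mid 0.0013 dist 0.1461 want 147.5 ang 0.2 | top -0.09:39 -0.06:37 -0.03:37 0.00:37 0.03:37 0.06:36 0.09:33 
270 ends -0.1344 0.134 mid -0.0002 dist 0.072 want 72.5 ang 0.3 | top -0.12:49 -0.09:49 -0.06:46 -0.03:44 0.00:36 0.03:33 0.06:30 0.09:28 0.12:25 
rule 505 rect 461.7 -56.0 [ 27. 204.] 89.4 mean [ 0.4633 -0.0527] pca -0.69 z95 0.0174 x 0.3597 0.5637
```

```bash
python3 -c "
from plant import close_job;print(close_job())"
```

```text
the job is handed in; nothing more can be done
None
```

I put all four chisels away in the rest, longest (270 mm) next to the dark end board, then 202, 172 and 152 mm. I handed the job in at about 30 s of the 106 s allowed.

| Chisel | Distance from board (mm) | Wanted (mm) | Off middle line (mm) | Out of square (deg) |
|---|---|---|---|---|
| 270 | 72.0 | 72.5 | 0.2 | 0.3 |
| 202 | 146.1 | 147.5 | 1.3 | 0.2 |
| 172 | 220.5 | 222.5 | 0.4 | 0.2 |
| 152 | 295.2 | 297.5 | 0.5 | 0.3 |

- **Seating:** The tops sit where they should when lying on the notch floors, and the views show no tilt. The arm was clear of everything, with the gripper raised to 0.32 m.
- **Bystanders:** The rule measured within about 2 mm of its starting place. I did not re-measure the wedge, as the gripper partly hid it in the last views, but nothing was moved near it. I did not touch the purple look-alikes.
- **Failed checks:** No check failed. The 270 chisel's centre first came out about 6 mm off because its thin tip and clipped handle misled the first estimate. I corrected that once it was in the gripper and before placing it.

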